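# Find the loose anchor bolt and hold its cap open

### The job

One of the three anchor bolts in the grinder's steel hold-down plate has worked loose: tap the bolt heads from above until you find the one that drops in its sleeve, pushing it right down. Only then lift that bolt's hinged cap by its tongue to at least 45 degrees, and finish while still holding it open in the gripper, so that the nut under it can be reached. Keep the other two caps shut and leave everything else on the ledge where it stands.

Things in the scene. Friction and masses are not known exactly. Their poses are not given: they have to be found in the camera images.
- plate: Fixed steel hold-down plate on the ledge, 130 x 380 x 10 mm, carrying a row of three identical square dark steel sleeves (50 mm wide, their tops 46 mm above the ledge) 130 mm apart along the plate's y. Origin on the ledge under the middle bolt's axis; x points away from the robot side (towards the hinges), z up.
- bolt_left_top (a point): Centre of the top face of the hexagonal bolt head at the end of the row towards the plate's +y. The head is 20 mm across, its top 66 mm above the ledge at first, 15 mm above the cap that it stands through. A firm bolt gives at most about 2 mm when pushed down; the loose one drops 8 mm under a push of 3 to 4 N and stays down. They look alike.
- bolt_left (a joint): How far the bolt at the end of the row towards the plate's +y has been pushed down into its sleeve, m: 0 at first, 0.008 = fully dropped (possible for the loose bolt only).
- cap_left_tongue (a point): Grip point in the middle of the lifting tongue of the cap at the end of the row towards the plate's +y; moves with the cap. The tongue is 14 mm wide (plate y), 8 mm thick, ends 15 mm farther out (plate -x) and joins the cap 24 mm further in, above the sleeve's front. Shut: 48 mm above the ledge, 34 mm free below, clear at both sides, 48 mm from the bolt's axis.
- cap_left_hinge (a point): Fixed point in the middle of that cap's hinge line, 48 mm above the ledge, 28 mm behind the bolt's axis (plate +x). The hinge line runs along the plate's y; the tongue's grip point swings about it at 76 mm radius.
- cap_left (a joint): Opening angle of the cap around the bolt at the end of the row towards the plate's +y, rad: 0 shut (flat), grows as the tongue is lifted up and back over the bolt, at most 1.5. The cap is an aluminium frame 52 x 56 x 6 mm with a hole for the bolt head; weight and a light spring (about 1 to 2 N at the tongue) shut it if it is let go.
- bolt_mid_top (a point): Centre of the top face of the hexagonal bolt head at the middle of the row. The head is 20 mm across, its top 66 mm above the ledge at first, 15 mm above the cap that it stands through. A firm bolt gives at most about 2 mm when pushed down; the loose one drops 8 mm under a push of 3 to 4 N and stays down. They look alike.
- bolt_mid (a joint): How far the bolt at the middle of the row has been pushed down into its sleeve, m: 0 at first, 0.008 = fully dropped (possible for the loose bolt only).
- cap_mid_tongue (a point): Grip point in the middle of the lifting tongue of the cap at the middle of the row; moves with the cap. The tongue is 14 mm wide (plate y), 8 mm thick, ends 15 mm farther out (plate -x) and joins the cap 24 mm further in, above the sleeve's front. Shut: 48 mm above the ledge, 34 mm free below, clear at both sides, 48 mm from the bolt's axis.
- cap_mid_hinge (a point): Fixed point in the middle of that cap's hinge line, 48 mm above the ledge, 28 mm behind the bolt's axis (plate +x). The hinge line runs along the plate's y; the tongue's grip point swings about it at 76 mm radius.
- cap_mid (a joint): Opening angle of the cap around the bolt at the middle of the row, rad: 0 shut (flat), grows as the tongue is lifted up and back over the bolt, at most 1.5. The cap is an aluminium frame 52 x 56 x 6 mm with a hole for the bolt head; weight and a light spring (about 1 to 2 N at the tongue) shut it if it is let go.
- bolt_right_top (a point): Centre of the top face of the hexagonal bolt head at the end of the row towards the plate's -y. The head is 20 mm across, its top 66 mm above the ledge at first, 15 mm above the cap that it stands through. A firm bolt gives at most about 2 mm when pushed down; the loose one drops 8 mm under a push of 3 to 4 N and stays down. They look alike.
- bolt_right (a joint): How far the bolt at the end of the row towards the plate's -y has been pushed down into its sleeve, m: 0 at first, 0.008 = fully dropped (possible for the loose bolt only).
- cap_right_tongue (a point): Grip point in the middle of the lifting tongue of the cap at the end of the row towards the plate's -y; moves with the cap. The tongue is 14 mm wide (plate y), 8 mm thick, ends 15 mm farther out (plate -x) and joins the cap 24 mm further in, above the sleeve's front. Shut: 48 mm above the ledge, 34 mm free below, clear at both sides, 48 mm from the bolt's axis.
- cap_right_hinge (a point): Fixed point in the middle of that cap's hinge line, 48 mm above the ledge, 28 mm behind the bolt's axis (plate +x). The hinge line runs along the plate's y; the tongue's grip point swings about it at 76 mm radius.
- cap_right (a joint): Opening angle of the cap around the bolt at the end of the row towards the plate's -y, rad: 0 shut (flat), grows as the tongue is lifted up and back over the bolt, at most 1.5. The cap is an aluminium frame 52 x 56 x 6 mm with a hole for the bolt head; weight and a light spring (about 1 to 2 N at the tongue) shut it if it is let go.
- coasters: Bystander: round stack of wooden coasters, 90 mm across, 38 mm high with a steel spring clip; origin under its centre.
- cup: Bystander: small white handleless cup, 66 mm across, 55 mm high; origin under its centre.
- tamper: Bystander: steel tamper, 58 mm across, 74 mm high, standing; origin under its centre.
- funnel: Bystander: blue plastic funnel standing mouth down, 110 mm across, 100 mm high; origin under its centre.
- stand: Bystander: upturned terracotta jebena stand (a ring), 124 mm across, 45 mm high; origin under its centre.
- brush: Bystander: hand brush lying flat; origin under its middle.
- saucer: Bystander: white saucer, 120 mm across, 18 mm high; origin under its centre.

How it is judged:
By the outcome, as a careful person would: the job done as asked, in the order asked, and still so for the second after the job is handed in, while the arm keeps its last pose, push and grip.
It also fails if it takes over 45 s, if anything falls off the work surface, if the arm or the gripper's body presses on something with over 40 N, if the wrist force passes 120 N, or if a joint passes its speed limit or range.

### The arm

A 7-joint arm with a two-finger parallel gripper is mounted at the origin on the work surface. World frame = base frame: x ahead of the robot, y to its left, z up, the work surface at z = 0. Lengths are in m, angles in rad, forces in N, time in s.
With the tool pointing down it reaches from about 0.425 to 0.875 m from the base axis. Payload 4.7 kg.
Tool frame: the origin (TCP) lies at the very end of the fingers, on their centre line; the grasp point (between the pads) lies 19 mm behind it; z points along the fingers, y is the direction in which the jaws open and shut (so a half turn about z gives the same grasp; the last joint's range is limited). The gripper opens to 87 mm and grips with 3 to 60 N. Pads are 19 mm wide; open, the fingers measure 117 mm over their backs; the gripper's body (75 mm by 190 mm) begins 51 mm behind the grasp point.
Start: joints at [1.344, 0.321, -0.07, 1.45, 0.023, 1.371, -0.057], TCP at [0.155, -0.631, 0.19] pointing down, gripper open.
Joint ranges: [-2.86, 2.86], [-0.3, 2.09], [-1.38, 1.24], [0.06, 2.45], [-1.56, 4.7], [0.09, 2.05], [-2.69, 2.69]. Speed limits (rad/s): [2.57, 2.57, 3.14, 3.14, 3.14, 3.14, 3.14].

### API

Orientations are given as a rotation vector (axis times angle).
In Python, from bench import ctrl gives the robot as it stands. The module is installed in compiled form; this text tells all that it offers.
- The arm moves only by the tool move_arm, never from a script. Its arguments are lists of equal length, an entry for each row: "dp": the shift along the tool's x, y, z in units of 30 mm (1.0 is 30 mm), a list of three; "turn": the turn about the tool's z in units of 5 degrees (1.0 is 5 degrees); "jaw": the opening, from -1 (shut) to 1 (fully open). A call has 1 to 5 rows; each row is the pose to reach, as a shift and turn from the pose commanded when the call began, along the tool's axes at that moment; what a row does not reach only later rows make up. A row lasts 1/10 s, in which the tool goes at most 50 mm and 8.59 degrees, less where a joint would pass 70% of its speed; a pose out of reach is approached as far as the arm can. A call with a gripper value outside its range is refused whole. The fingers move at their own pace and stop on an object; "grip_force" is the grip in N (left out, the last holds). Time passes only in rows, so rows that repeat a pose let the fingers close. It gives the time, the measured TCP pose, the force and the opening at its end, in the units of the state.
- ctrl.get_state(): the state, without advancing time (a new reading comes with each control period).
- ctrl.get_image(name): name is "scene" or "top" or "wrist"; returns the picture (400x640x3 uint8, red, green, blue); there is no depth.
- ctrl.camera_info(name): a dict with "intrinsics" (3x3 intrinsics, pixels), "extrinsics" (4x4, takes a point from world to camera coordinates). Camera axes: x right, y up, looking along -z (the intrinsics and any distortion apply to the point x, -y, -z); pixel columns grow to the right and rows downward; lengths in m; the calibration is good to about 2 mm. A picture is of the moment at which its call begins: read the wrist's pose just before it. camera_info takes no time and is no camera call; for the wrist camera it gives the pose at the moment of the call.
- ctrl.close_job(): hands the job in, once; it reports no verdict.
Trained networks look in the newest picture that a camera, given by its name, has taken for a name from the list of things; names that differ only in an ending like _2 or _b are one class to them, and where a whole thing is asked for, a point or a joint stands for the part that bears it (a point fixed in the world has none). Each returns a list of dicts, best first, with "confidence" (0 to 1); they miss things now and then, are a little off and sometimes report something else, mostly with a low value. They report only what shows in the picture. A call takes as long as a camera call.
- ctrl.look_for(camera, target): "rect" ([centre column, centre row, width, height] in pixels, round what is visible of it).
- ctrl.masks_of(camera, target): "region" (400x640 bool, what is visible of it) and "rect" ([centre column, centre row, width, height] in pixels, round what is visible of it).
The state is a dict: "time": time; "joint_positions": joint angles; "qd": joint speeds; "joint_torque": joint torques, N m; "position": TCP position; "tool_rot": TCP orientation; "ft_force": force on the tool from outside, world axes, zero at the start; "torque": the same for the moment, N m; "grip_width": opening from 0.0 (shut) to 1.0 (fully open).
Only numpy, scipy, OpenCV 4.12 (cv2) and the standard library are available. Lean on these libraries where they do the work, as an engineer would, in place of code of your own. Each camera call takes 0.05 s, during which the arm holds its last target. There are 200 camera calls.

## Working session

There is one attempt and no reset: what is moved stays moved. The work goes in short steps, Python scripts to look and compute and a tool call to move; the robot and the scene stay as the last step left them, time stands still between calls to the robot, and variables do not carry over. Pictures are saved under pics/ and viewed, about 8 in all and at most 12, crops included, and the job is handed in when it is done.

Besides the shell and the picture viewer there is one more tool, called after ">>>" by a JSON object that holds its "fn" and its "kwargs", one argument or row to a line. move_arm: Moves the arm, as the interface text tells. Its arguments: {"type":"object","properties":{"dp":{"type":"array","items":{"type":"array","items":{"type":"number"}}},"turn":{"type":"array","items":{"type":"number"}},"jaw":{"type":"array","items":{"type":"number"}},"grip_force":{"type":"number"}},"required":["dp","turn","jaw"]}

```bash
mkdir -p pics && python3 - <<'E'
from bench import ctrl
import cv2, numpy as np
s=ctrl.get_state()
for k in s: print(k,np.round(s[k],3))
for c in ["scene","top"]:
    im=ctrl.get_image(c); cv2.imwrite(f"pics/{c}0.png",im[:,:,::-1])
    i=ctrl.camera_info(c); print(c,np.round(i["intrinsics"],1).tolist(),np.round(i["extrinsics"],3).tolist(),[k for k in i])
    for t in ["plate","bolt_left_top","cap_left_tongue"]:
        print(t,[(np.round(d["rect"],1).tolist(),round(d["confidence"],2)) for d in ctrl.look_for(c,t)])
E
```

```text
time 0.0
joint_positions [ 1.344  0.322 -0.07   1.452  0.023  1.371 -0.057]
qd [ 0.    -0.001 -0.001  0.001  0.001 -0.002 -0.   ]
joint_torque [-0.0000e+00 -4.9129e+01 -4.0400e-01 -3.1253e+01 -6.4000e-02  4.4000e-02
  0.0000e+00]
position [ 0.155 -0.631  0.189]
tool_rot [-3.117e+00 -3.770e-01  1.000e-03]
ft_force [ 0.385 -0.411 -0.485]
torque [-0.021 -0.074 -0.036]
grip_width 1.001
scene [[458.1, 0.0, 310.5], [0.0, 458.1, 207.5], [0.0, 0.0, 1.0]] [[0.849, 0.529, 0.006, -0.443], [-0.293, 0.462, 0.837, 0.065], [0.44, -0.712, 0.547, -1.75], [0.0, 0.0, 0.0, 1.0]] ['intrinsics', 'extrinsics']
plate [([307.7, 252.8, 81.4, 85.3], 0.94)]
bolt_left_top []
cap_left_tongue [([327.4, 220.7, 31.0, 8.5], 0.45)]
top [[496.6, 0.0, 320.0], [0.0, 496.6, 196.7], [0.0, 0.0, 1.0]] [[0.01, -1.0, 0.017, -0.017], [0.993, 0.012, 0.122, -0.514], [-0.122, 0.016, 0.992, -1.492], [0.0, 0.0, 0.0, 1.0]] ['intrinsics', 'extrinsics']
plate []
bolt_left_top []
cap_left_tongue []
```

```bash
python3 - <<'E'
import cv2,numpy as np
a=cv2.imread("pics/scene0.png");b=cv2.imread("pics/top0.png")
cv2.imwrite("pics/both0.png",np.vstack([cv2.resize(a,(480,300)),cv2.resize(b,(480,300))]))
c=cv2.resize(a[190:320,240:400],None,fx=4.5,fy=4.5,interpolation=cv2.INTER_CUBIC); cv2.imwrite("pics/scene0c.png",c)
E
```

```text
(no output)
```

View pics/both0.png

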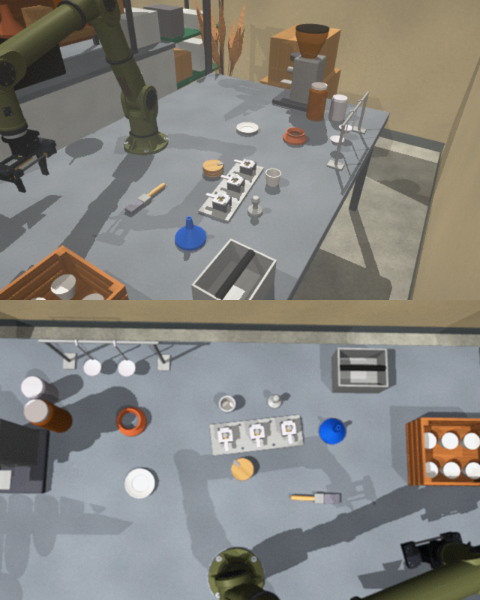

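View pics/scene0c.png

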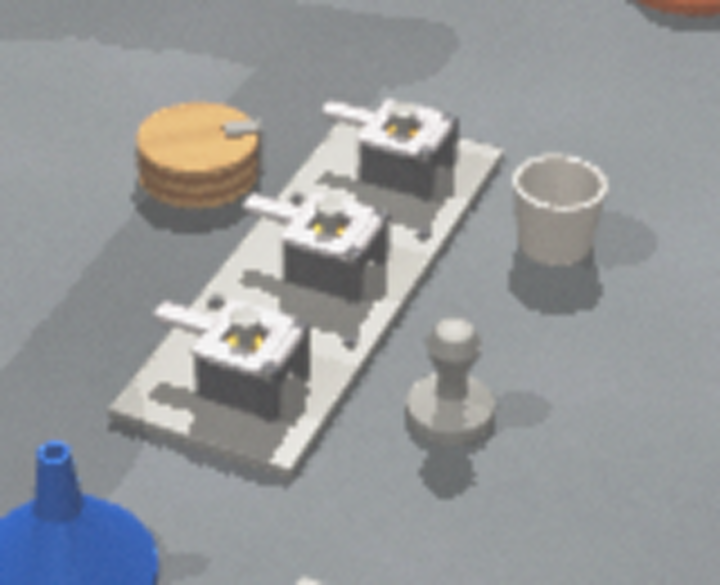

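The scene view shows the plate with three caps. Tongues point toward the robot, coasters stand in front of the left/mid gap, the cup and tamper are behind, and the funnel is beyond the right end. Next I'll localise the plate in the top image.

```bash
cat > h.py <<'E'
from bench import ctrl
import cv2, numpy as np
from scipy.spatial.transform import Rotation as R
def back(info,uv,z):
    K=np.array(info["intrinsics"]);E=np.array(info["extrinsics"])
    uv=np.atleast_2d(uv).astype(float)
    d=np.c_[(uv[:,0]-K[0,2])/K[0,0],-(uv[:,1]-K[1,2])/K[1,1],-np.ones(len(uv))]
    d=d@E[:3,:3]; c=-E[:3,:3].T@E[:3,3]
    return c+d*((z-c[2])/d[:,2])[:,None]
def proj(info,P):
    K=np.array(info["intrinsics"]);E=np.array(info["extrinsics"])
    q=np.atleast_2d(P)@E[:3,:3].T+E[:3,3]
    return np.c_[K[0,0]*q[:,0]/-q[:,2]+K[0,2],-K[1,1]*q[:,1]/-q[:,2]+K[1,2]]
E
python3 - <<'E'
from h import *
i=ctrl.camera_info("top"); im=cv2.imread("pics/top0.png")
x0,y0,x1,y1=270,140,420,210
g=cv2.cvtColor(im,cv2.COLOR_BGR2HSV)[y0:y1,x0:x1]
m=((g[...,2]>165)&(g[...,1]<40)).astype(np.uint8)
m=cv2.morphologyEx(m,cv2.MORPH_CLOSE,np.ones((9,9)))
n,l,st,_=cv2.connectedComponentsWithStats(m); k=1+np.argmax(st[1:,4]); print(st[k])
c=cv2.findContours((l==k).astype(np.uint8),0,2)[0][0]
r=cv2.minAreaRect(c); b=cv2.boxPoints(r)+[x0,y0]; print(r)
P=back(i,b,0.01); print(np.round(P,4)); print(np.linalg.norm(np.diff(P,axis=0),axis=1))
print("centre",P.mean(0), "plate rect other z")
v=cv2.resize(im[y0:y1,x0:x1],None,fx=5,fy=5,interpolation=cv2.INTER_CUBIC)
cv2.polylines(v,[((b-[x0,y0])*5).astype(int)],True,(0,0,255)); cv2.imwrite("pics/topc.png",v)
for t in ["coasters","cup","tamper","funnel"]:
    for d in ctrl.look_for("top",t)[:1]: print(t,round(d["confidence"],2),np.round(back(i,d["rect"][:2],0.04),3))
E
```

```text
[   0    0  150   70 8601]
((74.5, 34.5), (69.0, 149.0), 90.0)
[[ 0.6943  0.1477  0.01  ]
 [ 0.7011 -0.3233  0.01  ]
 [ 0.4816 -0.3202  0.01  ]
 [ 0.476   0.1427  0.01  ]]
[0.47100853 0.21950437 0.46299877]
centre [ 0.58824209 -0.08828825  0.01      ] plate rect other z
coasters 0.76 [[ 0.429 -0.026  0.04 ]]
cup 0.76 [[0.693 0.04  0.04 ]]
tamper 0.69 [[ 0.71  -0.151  0.04 ]]
funnel 0.66 [[ 0.581 -0.387  0.04 ]]
```

View pics/topc.png

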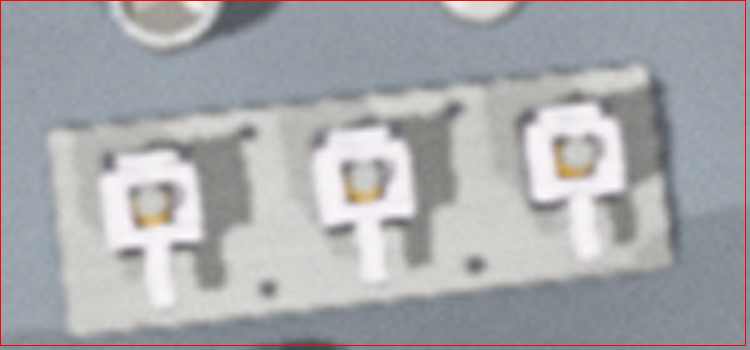

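```bash
python3 - <<'E'
from h import *
i=ctrl.camera_info("top")
f=lambda a:np.array(a)/5+[270,140]-0.4
B=back(i,f([[152,203],[365,180],[577,155]]),0.066)
C=back(i,f([[50,130],[647,67],[672,262],[73,335]]),0.01)
print(np.round(B,4),np.linalg.norm(np.diff(B,axis=0),axis=1))
print(np.round(C,4),np.linalg.norm(np.diff(C,axis=0),axis=1),C.mean(0))
for a,b in [(B[2],B[0]),(C[1],C[0]),(C[2],C[3])]:
    d=b-a; print("yaw of plate x",np.degrees(np.arctan2(-d[0],d[1])))
s=ctrl.get_state();r=R.from_rotvec(s["tool_rot"]);print(r.as_matrix().round(3))
w=ctrl.camera_info("wrist"); E=np.array(w["extrinsics"]); print("cam pos in tool",r.inv().apply(-E[:3,:3].T@E[:3,3]-s["position"]),"view dir tool",r.inv().apply(-E[2,:3]),np.round(w["intrinsics"],0).tolist())
E
```

```text
[[ 0.5587  0.0498  0.066 ]
 [ 0.5744 -0.0783  0.066 ]
 [ 0.5914 -0.2066  0.066 ]] [0.12912506 0.12936092]
[[ 0.6128  0.1158  0.01  ]
 [ 0.6583 -0.2594  0.01  ]
 [ 0.5344 -0.274   0.01  ]
 [ 0.484   0.099   0.01  ]] [0.37796456 0.1247323  0.37629908] [ 0.57237443 -0.07965749  0.01      ]
yaw of plate x 7.267399119011014
yaw of plate x 6.900872699626281
yaw of plate x 7.68843178329927
[[ 0.971  0.238 -0.   ]
 [ 0.238 -0.971 -0.   ]
 [-0.     0.    -1.   ]]
cam pos in tool [ 0.07044829  0.00086627 -0.19500902] view dir tool [-2.60835490e-01 -7.25290195e-04  9.65382992e-01] [[344.0, 0.0, 321.0], [0.0, 344.0, 207.0], [0.0, 0.0, 1.0]]
```

The three bolts come out at 129 mm spacing and the plate measures 378 mm, which matches the given sizes. The plate's yaw is about 7.3°. I'm moving over it now.

>>> {"fn": "move_arm", "kwargs": {
  "dp": [
    [9.8,-5.5,0],
    [9.8,-5.5,0],
    [9.8,-5.5,0],
    [9.8,-5.5,0],
    [9.8,-5.5,0]
  ],
  "turn": [1.3,1.3,1.3,1.3,1.3],
  "jaw": [-1,-1,-1,-1,-1],
  "grip_force": 10
}}

```text
time: 1.1
position: [0.3388, -0.459, 0.1901]
tool_rot: [3.134, 0.2, 0.001]
ft_force: [0.6, -1.0, -0.1]
grip_width: 0.63
```

>>> {"fn": "move_arm", "kwargs": {
  "dp": [
    [8.2,-11.7,0],
    [8.2,-11.7,0],
    [8.2,-11.7,0],
    [8.2,-11.7,0],
    [8.2,-11.7,0]
  ],
  "turn": [0,0,0,0,0],
  "jaw": [-1,-1,-1,-1,-1]
}}

```text
time: 1.6
position: [0.4546, -0.2374, 0.1902]
tool_rot: [3.134, 0.2, 0.001]
ft_force: [1.3, -0.1, 1.0]
grip_width: 0.172
```

>>> {"fn": "move_arm", "kwargs": {
  "dp": [
    [3.4,-4.6,0],
    [3.4,-4.6,0],
    [3.4,-4.6,0],
    [3.4,-4.6,0],
    [3.4,-4.6,0]
  ],
  "turn": [0,0,0,0,0],
  "jaw": [-1,-1,-1,-1,-1]
}}

```text
time: 2.1
position: [0.539, -0.0843, 0.19]
tool_rot: [-3.133, -0.212, -0.002]
ft_force: [-0.5, -0.8, 0.2]
grip_width: 0.004
```

```bash
python3 - <<'E'
from h import *
s=ctrl.get_state(); print(np.round(s["position"],4),np.round(s["tool_rot"],4),s["qd"].max() if hasattr(s["qd"],"max") else max(s["qd"]),np.round(s["ft_force"],2))
w=ctrl.camera_info("wrist"); np.savez("w1.npz",K=w["intrinsics"],E=w["extrinsics"])
im=ctrl.get_image("wrist")[:,:,::-1].copy(); cv2.imwrite("pics/w1raw.png",im)
B=np.array([[.5587,.0498,.066],[.5744,-.0783,.066],[.5914,-.2066,.066]])
for p in proj(w,B): cv2.drawMarker(im,tuple(np.round(p).astype(int).tolist()),(0,0,255),0,8,1)
cv2.imwrite("pics/w1.png",im)
for t in ["bolt_mid_top","cap_mid_tongue"]:
    for d in ctrl.look_for("wrist",t): print(t,round(d["confidence"],2),np.round(d["rect"],1))
E
```

```text
[ 0.539  -0.0843  0.19  ] [-3.1326e+00 -2.1200e-01 -2.1000e-03] 0.06947799301332956 [-0.5  -0.76  0.16]
bolt_mid_top 0.57 [318.6 149.4  20.2  25.7]
bolt_mid_top 0.16 [198.2  19.2  79.5  38.4]
cap_mid_tongue 0.9 [320.4 162.3  56.5 100.3]
```

View pics/w1.png

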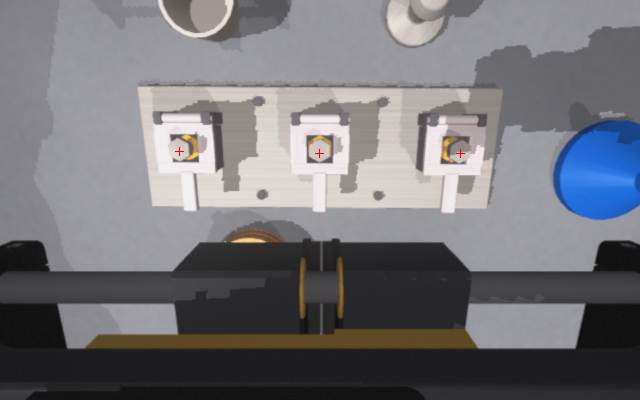

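The projected bolt positions fall on all three heads in the wrist image: left (179,150), mid (319,150), right (460,152). I'll tap the middle one first.

>>> {"fn": "move_arm", "kwargs": {
  "dp": [
    [1.2,0,1.5],
    [1.2,0,3.0],
    [1.2,0,3.9],
    [1.2,0,3.9],
    [1.2,0,3.9]
  ],
  "turn": [0,0,0,0,0],
  "jaw": [-1,-1,-1,-1,-1]
}}

```text
time: 2.75
position: [0.573, -0.0865, 0.0733]
tool_rot: [3.135, 0.196, -0.0]
ft_force: [1.1, 0.0, 0.5]
grip_width: 0.003
```

>>> {"fn": "move_arm", "kwargs": {
  "dp": [
    [0,0,0.1],
    [0,0,0.2],
    [0,0,0.2],
    [0,0,0.2]
  ],
  "turn": [0,0,0,0],
  "jaw": [-1,-1,-1,-1]
}}

```text
time: 3.15
position: [0.5736, -0.0849, 0.0675]
tool_rot: [3.135, 0.2, 0.002]
ft_force: [-0.0, -0.6, 0.6]
grip_width: 0.001
```

>>> {"fn": "move_arm", "kwargs": {
  "dp": [
    [0,-0.2,0],
    [0,-0.2,0],
    [0,-0.2,0.1],
    [0,-0.2,0.1]
  ],
  "turn": [0,0,0,0],
  "jaw": [-1,-1,-1,-1]
}}

```text
time: 3.55
position: [0.5721, -0.0787, 0.0633]
tool_rot: [3.135, 0.2, -0.001]
ft_force: [-0.0, -1.5, -0.2]
grip_width: 0.005
```

>>> {"fn": "move_arm", "kwargs": {
  "dp": [
    [0,0,0.05],
    [0,0,0.1],
    [0,0,0.1]
  ],
  "turn": [0,0,0],
  "jaw": [-1,-1,-1]
}}

```text
time: 3.85
position: [0.5722, -0.0789, 0.0604]
tool_rot: [-3.135, -0.2, 0.001]
ft_force: [-0.4, 0.3, -0.3]
grip_width: 0.006
```

>>> {"fn": "move_arm", "kwargs": {
  "dp": [
    [0,0,0.05],
    [0,0,0.1]
  ],
  "turn": [0,0],
  "jaw": [-1,-1]
}}

```text
time: 4.05
position: [0.5725, -0.0788, 0.0577]
tool_rot: [3.135, 0.2, 0.0]
ft_force: [-0.4, 0.3, -0.5]
grip_width: 0.002
```

```bash
python3 - <<'E'
from h import *
s=ctrl.get_state(); print(np.round(s["position"],4),np.round(s["ft_force"],2))
im=ctrl.get_image("scene")[:,:,::-1]; cv2.imwrite("pics/s1raw.png",im)
a=cv2.resize(im[160:290,240:400],None,fx=4,fy=4,interpolation=cv2.INTER_CUBIC)
cv2.imwrite("pics/s1.png",a)
E
```

```text
[ 0.5725 -0.0788  0.0577] [-0.39  0.25 -0.51]
```

View pics/s1.png

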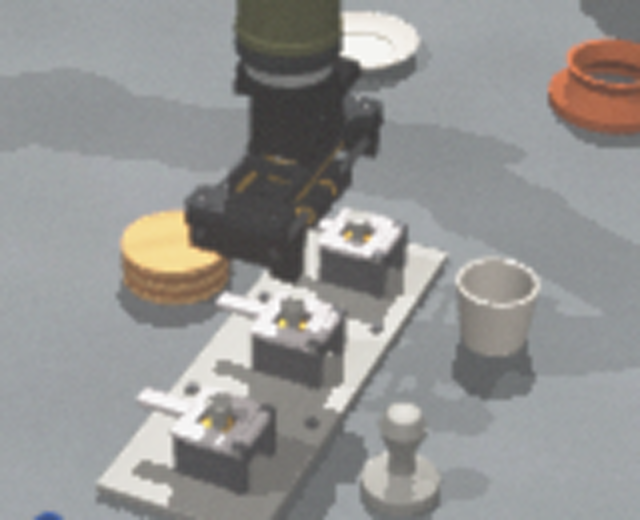

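```bash
python3 - <<'E'
from h import *
i=ctrl.camera_info("scene"); s=ctrl.get_state()
p=np.array(s["position"]); r=R.from_rotvec(s["tool_rot"])
for o in [[0,0,0],[0,0,-.02],[0,0,-.07],[0,.09,-.07],[0,-.09,-.07]]:
    q=proj(i,p+r.apply(o))[0]; print(o,((q-[240,160])*4).round())
print([((q-[240,160])*4).round() for q in proj(i,np.array([[.5587,.0498,.066],[.5744,-.0783,.066],[.5914,-.2066,.066]]))])
E
python3 - <<'E'
import cv2,sys; sys.path.insert(0,'.')
im=cv2.imread("pics/s1raw.png"); cv2.imwrite("pics/s1b.png",cv2.resize(im[180:260,270:350],None,fx=8,fy=8,interpolation=cv2.INTER_LANCZOS4)[:600])
E
```

```text
[0, 0, 0] [284. 308.]
[0, 0, -0.02] [284. 287.]
[0, 0, -0.07] [285. 233.]
[0, 0.09, -0.07] [232. 298.]
[0, -0.09, -0.07] [332. 175.]
[array([353., 215.]), array([287., 300.]), array([212., 398.])]
```

View pics/s1b.png

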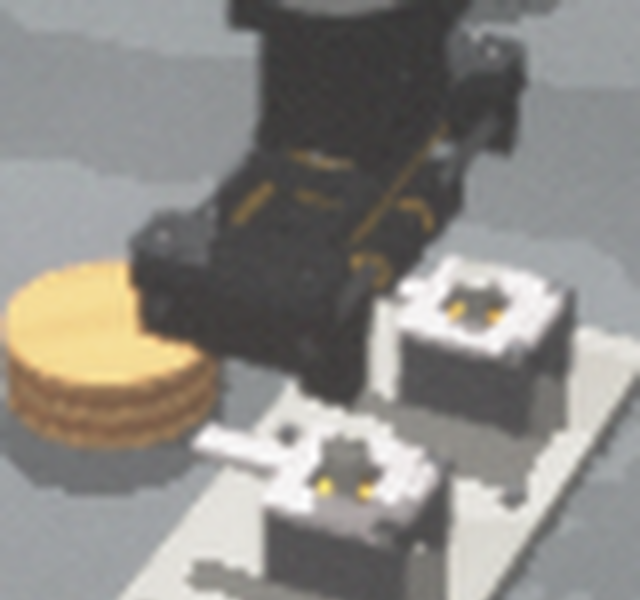

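```bash
python3 - <<'E'
from h import *
im=ctrl.get_image("wrist")[:,:,::-1].copy(); w=ctrl.camera_info("wrist"); s=ctrl.get_state()
p=np.array(s["position"]); r=R.from_rotvec(s["tool_rot"]); print(p,s["ft_force"],s["grip_width"])
for o in [[0,0,0],[.0095,0,0],[0.0095,0,-.03]]: print(o,proj(w,p+r.apply(o)).round(1))
print(proj(w,np.array([[.5587,.0498,.066],[.5744,-.0783,.066],[.5914,-.2066,.066]])).round(1))
cv2.imwrite("pics/w2raw.png",im); cv2.imwrite("pics/w2.png",cv2.resize(im[100:400,160:560],None,fx=2,fy=2))
E
```

```text
[ 0.57222776 -0.07881605  0.05744097] [ 0.22789736  0.29542956 -0.69331484] 0.005366217494853986
[0, 0, 0] [[319.6 235.4]]
[0.0095, 0, 0] [[319.6 220.3]]
[0.0095, 0, -0.03] [[319.3 237.9]]
[[ 94.7 235.6]
 [319.1 236.8]
 [544.3 236. ]]
```

View pics/w2.png

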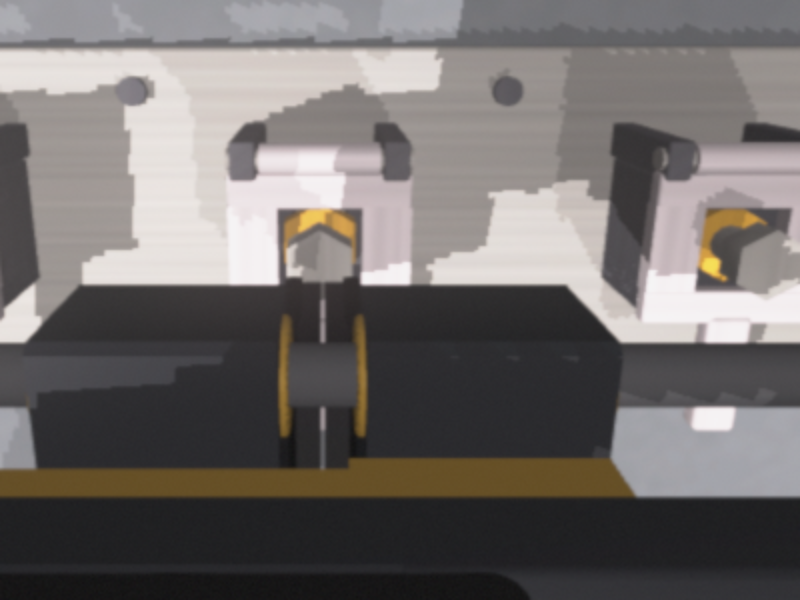

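```bash
python3 - <<'E'
from h import *
w=ctrl.camera_info("wrist")
ux=np.array([np.cos(np.radians(7.3)),np.sin(np.radians(7.3)),0])
for n,b in [("mid",[.5740,-.0785]),("right",[.5912,-.2065])]:
  for z in [.066,.058,.051,.048]:
    c=np.array(b+[z]); q=proj(w,np.array([c,c+.0115*ux,c-.0115*ux])); print(n,z,((q-[160,100])*2).round().tolist())
im=cv2.imread("pics/w2raw.png"); a=im[195:255,285:355]; b=im[195:255,505:575]
a2=cv2.resize(np.hstack([a,b]),None,fx=5.7,fy=8,interpolation=cv2.INTER_CUBIC)
sc=cv2.imread("pics/s1raw.png")[205:250,290:340]; sc=cv2.resize(sc,(540,480),interpolation=cv2.INTER_CUBIC)[:, :]
v=np.clip(cv2.convertScaleAbs(a2,alpha=1.5,beta=20),0,255)
cv2.imwrite("pics/z.png",v)
E
```

```text
mid 0.066 [[319.0, 275.0], [319.0, 237.0], [319.0, 312.0]]
mid 0.058 [[319.0, 266.0], [319.0, 229.0], [319.0, 302.0]]
mid 0.051 [[319.0, 258.0], [319.0, 222.0], [319.0, 293.0]]
mid 0.048 [[319.0, 255.0], [319.0, 220.0], [319.0, 289.0]]
right 0.066 [[768.0, 273.0], [775.0, 234.0], [761.0, 310.0]]
right 0.058 [[751.0, 263.0], [758.0, 226.0], [745.0, 299.0]]
right 0.051 [[738.0, 256.0], [744.0, 220.0], [732.0, 291.0]]
right 0.048 [[732.0, 253.0], [738.0, 217.0], [726.0, 287.0]]
```

View pics/z.png

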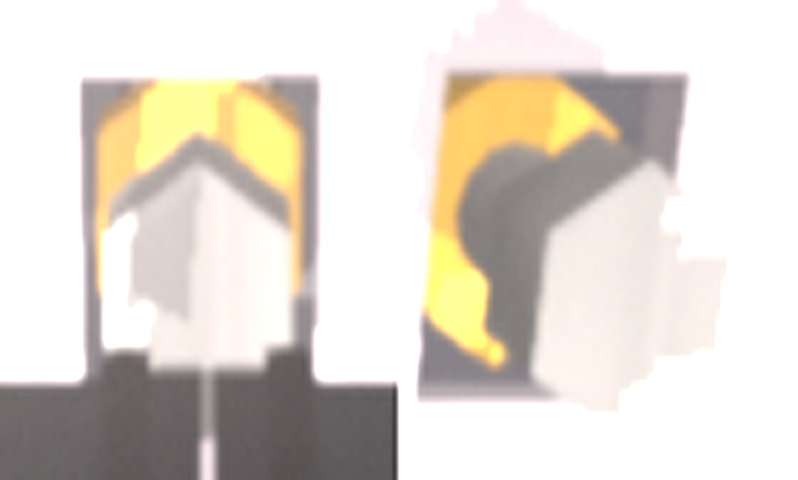

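The mid head is still at its full height: its far edge sits at crop row 241, where an undropped head should be at 237 and a dropped one at 229. The fingertips are visibly above it, about 28 mm higher than the reported TCP, and the force is zero. I'll step down slowly, watching the force.

>>> {"fn": "move_arm", "kwargs": {
  "dp": [
    [0,0,0.1],
    [0,0,0.2],
    [0,0,0.3],
    [0,0,0.3]
  ],
  "turn": [0,0,0,0],
  "jaw": [-1,-1,-1,-1]
}}

```text
time: 4.55
position: [0.5719, -0.0788, 0.0481]
tool_rot: [-3.135, -0.2, 0.002]
ft_force: [0.5, -0.7, 0.2]
grip_width: 0.002
```

```bash
python3 - <<'E'
from h import *
im=ctrl.get_image("wrist")[:,:,::-1]; w=ctrl.camera_info("wrist"); s=ctrl.get_state()
print(s["position"],s["ft_force"])
cv2.imwrite("pics/w3raw.png",im)
p=np.array(s["position"]); r=R.from_rotvec(s["tool_rot"])
print(proj(w,p),proj(w,[.574,-.0785,.066]))
g=im[:,:,:].astype(int)
for c in (306,314,330,336): print(c,[tuple(g[rr,c]) [0] for rr in range(205,256,2)])
sc=ctrl.get_image("scene")[:,:,::-1]; cv2.imwrite("pics/s3raw.png",sc)
v=np.hstack([cv2.resize(cv2.convertScaleAbs(im[200:260,285:355],alpha=1.3),(400,343)),cv2.resize(cv2.convertScaleAbs(sc[200:250,285:335],alpha=1.3),(400,343),interpolation=cv2.INTER_CUBIC)])
cv2.imwrite("pics/z3.png",v)
E
```

```text
[ 0.57214638 -0.0787671   0.04836271] [0.26734084 0.37154597 0.06422751]
[[319.5968749 235.3586281]] [[319.39074191 243.11130499]]
306 [np.int64(230), np.int64(220), np.int64(82), np.int64(67), np.int64(73), np.int64(72), np.int64(73), np.int64(72), np.int64(85), np.int64(88), np.int64(91), np.int64(118), np.int64(124), np.int64(122), np.int64(123), np.int64(123), np.int64(118), np.int64(56), np.int64(51), np.int64(50), np.int64(50), np.int64(49), np.int64(48), np.int64(47), np.int64(44), np.int64(43)]
314 [np.int64(230), np.int64(221), np.int64(94), np.int64(88), np.int64(88), np.int64(87), np.int64(88), np.int64(91), np.int64(94), np.int64(127), np.int64(125), np.int64(123), np.int64(123), np.int64(122), np.int64(122), np.int64(122), np.int64(121), np.int64(120), np.int64(70), np.int64(51), np.int64(50), np.int64(50), np.int64(49), np.int64(49), np.int64(46), np.int64(46)]
330 [np.int64(189), np.int64(175), np.int64(71), np.int64(72), np.int64(76), np.int64(77), np.int64(76), np.int64(78), np.int64(89), np.int64(90), np.int64(125), np.int64(148), np.int64(150), np.int64(150), np.int64(150), np.int64(150), np.int64(149), np.int64(145), np.int64(80), np.int64(48), np.int64(47), np.int64(48), np.int64(47), np.int64(46), np.int64(46), np.int64(44)]
336 [np.int64(189), np.int64(175), np.int64(90), np.int64(73), np.int64(62), np.int64(74), np.int64(74), np.int64(74), np.int64(71), np.int64(76), np.int64(79), np.int64(85), np.int64(129), np.int64(137), np.int64(137), np.int64(138), np.int64(135), np.int64(54), np.int64(45), np.int64(45), np.int64(44), np.int64(44), np.int64(41), np.int64(40), np.int64(40), np.int64(40)]
```

View pics/z3.png

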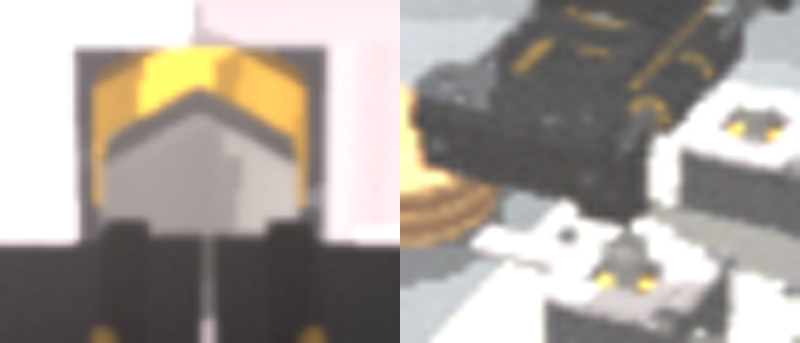

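The head is still undropped and the tip is now only a little above it. I'll keep going down in small steps.

>>> {"fn": "move_arm", "kwargs": {
  "dp": [
    [0,0,0.05],
    [0,0,0.1],
    [0,0,0.15],
    [0,0,0.15]
  ],
  "turn": [0,0,0,0],
  "jaw": [-1,-1,-1,-1]
}}

```text
time: 5.05
position: [0.5722, -0.0788, 0.044]
tool_rot: [-3.135, -0.2, 0.001]
ft_force: [-0.6, -0.5, 0.5]
grip_width: 0.004
```

>>> {"fn": "move_arm", "kwargs": {
  "dp": [
    [0,0,0.05],
    [0,0,0.05]
  ],
  "turn": [0,0],
  "jaw": [-1,-1]
}}

```text
time: 5.25
position: [0.5723, -0.0788, 0.0425]
tool_rot: [3.135, 0.2, -0.0]
ft_force: [-0.5, -0.6, 0.3]
grip_width: 0.006
```

>>> {"fn": "move_arm", "kwargs": {
  "dp": [
    [0,0,0.05],
    [0,0,0.05]
  ],
  "turn": [0,0],
  "jaw": [-1,-1]
}}

```text
time: 5.45
position: [0.5723, -0.0788, 0.041]
tool_rot: [3.135, 0.2, -0.001]
ft_force: [-0.3, 0.0, -0.4]
grip_width: 0.008
```

>>> {"fn": "move_arm", "kwargs": {
  "dp": [
    [0,0,0.05],
    [0,0,0.05]
  ],
  "turn": [0,0],
  "jaw": [-1,-1]
}}

```text
time: 5.65
position: [0.5723, -0.0788, 0.0395]
tool_rot: [-3.135, -0.2, 0.001]
ft_force: [-0.1, 0.2, -0.9]
grip_width: 0.007
```

>>> {"fn": "move_arm", "kwargs": {
  "dp": [
    [0,0,0.05],
    [0,0,0.05]
  ],
  "turn": [0,0],
  "jaw": [-1,-1]
}}

```text
time: 5.85
position: [0.5722, -0.0788, 0.038]
tool_rot: [3.135, 0.2, -0.001]
ft_force: [-0.2, -0.7, 0.2]
grip_width: 0.005
```

>>> {"fn": "move_arm", "kwargs": {
  "dp": [
    [0,0,0.05],
    [0,0,0.05]
  ],
  "turn": [0,0],
  "jaw": [-1,-1]
}}

```text
time: 6.05
position: [0.5723, -0.0788, 0.0365]
tool_rot: [3.135, 0.2, -0.001]
ft_force: [-0.0, -0.5, -0.1]
grip_width: 0.006
```

>>> {"fn": "move_arm", "kwargs": {
  "dp": [
    [0,0,0.05],
    [0,0,0.05]
  ],
  "turn": [0,0],
  "jaw": [-1,-1]
}}

```text
time: 6.25
position: [0.5723, -0.0788, 0.035]
tool_rot: [-3.135, -0.2, 0.001]
ft_force: [-0.3, -0.7, -0.0]
grip_width: 0.007
```

```bash
python3 - <<'E'
from h import *
im=ctrl.get_image("wrist")[:,:,::-1]; w=ctrl.camera_info("wrist"); s=ctrl.get_state()
print(s["position"],s["ft_force"])
ux=np.array([np.cos(np.radians(7.3)),np.sin(np.radians(7.3)),0])
for z in [.066,.064,.058]: print(z,proj(w,np.array([.574,-.0785,z])+.0105*ux))
sc=ctrl.get_image("scene")[:,:,::-1]
v=np.hstack([cv2.resize(cv2.convertScaleAbs(im[200:260,285:355],alpha=1.3),(400,343)),cv2.resize(cv2.convertScaleAbs(sc[200:250,285:335],alpha=1.3),(400,343),interpolation=cv2.INTER_CUBIC)])
cv2.imwrite("pics/z4.png",v)
E
```

```text
[ 0.57233898 -0.07885547  0.03511139] [ 0.57119847 -1.14640457 -0.08273537]
0.066 [[319.12669293 233.46204639]]
0.064 [[319.149433   232.14519748]]
0.058 [[319.2147485  228.36285713]]
```

View pics/z4.png

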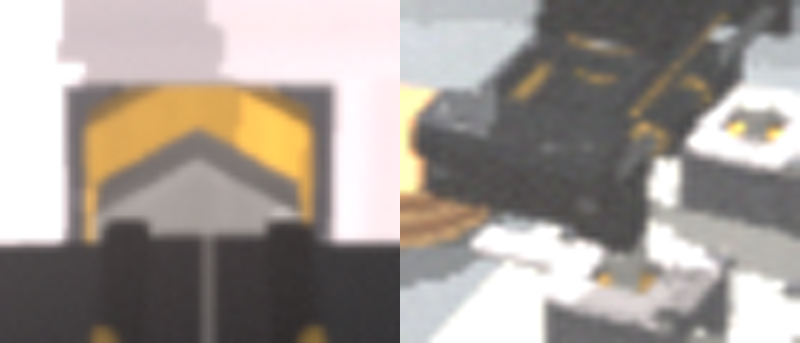

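```bash
python3 - <<'E'
from h import *
w=ctrl.camera_info("wrist"); s=ctrl.get_state(); E0=np.array(w["extrinsics"]); z0=s["position"][2]
ux=np.array([np.cos(np.radians(7.3)),np.sin(np.radians(7.3)),0])
def row(tz,x,z):
    E=E0.copy(); c=-E[:3,:3].T@E[:3,3]; c[2]+=tz-z0; E[:3,3]=-E[:3,:3]@c
    return proj(dict(intrinsics=w["intrinsics"],extrinsics=E),np.array([.574,-.0785,z])+x*ux)[0,1]
for n,tz,hole,apex in [("w2",.0575,204.75,215.6),("w3",.0484,208.2,219.6),("z4",.0351,215,227.7)]:
    print(n,"hole pred x=.013..16",[round(row(tz,x,.051),1) for x in (.013,.014,.015,.016)],hole,"apex pred",[(z,round(row(tz,.0115,z),1)) for z in (.066,.064,.062,.058)],apex)
E
```

```text
w2 hole pred x=.013..16 [np.float64(209.0), np.float64(207.4), np.float64(205.8), np.float64(204.2)] 204.75 apex pred [(0.066, np.float64(218.6)), (0.064, np.float64(217.6)), (0.062, np.float64(216.6)), (0.058, np.float64(214.6))] 215.6
w3 hole pred x=.013..16 [np.float64(213.2), np.float64(211.5), np.float64(209.9), np.float64(208.2)] 208.2 apex pred [(0.066, np.float64(223.6)), (0.064, np.float64(222.4)), (0.062, np.float64(221.3)), (0.058, np.float64(219.2))] 219.6
z4 hole pred x=.013..16 [np.float64(220.0), np.float64(218.2), np.float64(216.5), np.float64(214.7)] 215 apex pred [(0.066, np.float64(231.7)), (0.064, np.float64(230.4)), (0.062, np.float64(229.1)), (0.058, np.float64(226.7))] 227.7
```

Measured against the cap hole, the mid head stands as high as the right one, so nothing has been touched yet. I'm going on down.

>>> {"fn": "move_arm", "kwargs": {
  "dp": [
    [0,0,0.05],
    [0,0,0.05]
  ],
  "turn": [0,0],
  "jaw": [-1,-1]
}}

```text
time: 6.55
position: [0.5725, -0.0788, 0.0337]
tool_rot: [3.135, 0.2, 0.0]
ft_force: [-0.2, 0.0, 0.1]
grip_width: 0.007
```

>>> {"fn": "move_arm", "kwargs": {
  "dp": [
    [0,0,0.05],
    [0,0,0.05]
  ],
  "turn": [0,0],
  "jaw": [-1,-1]
}}

```text
time: 6.75
position: [0.5726, -0.0789, 0.0333]
tool_rot: [3.135, 0.2, 0.0]
ft_force: [-1.9, -0.1, 7.0]
grip_width: 0.001
```

>>> {"fn": "move_arm", "kwargs": {
  "dp": [
    [0,0,0.05],
    [0,0,0.05]
  ],
  "turn": [0,0],
  "jaw": [-1,-1]
}}

```text
time: 6.95
position: [0.5727, -0.0789, 0.0331]
tool_rot: [3.134, 0.2, 0.0]
ft_force: [-5.0, 1.1, 15.3]
grip_width: 0.005
```

The mid bolt holds firm: 15 N with only about 0.6 mm of give. The real fingertip is therefore about 32 mm above the reported TCP. Next is the right bolt.

>>> {"fn": "move_arm", "kwargs": {
  "dp": [
    [0,0,-0.6],
    [0.1,1.5,-0.8],
    [0.1,3,-0.8],
    [0.1,4.3,-0.8],
    [0.1,4.3,-0.8]
  ],
  "turn": [0,0,0,0,0],
  "jaw": [-1,-1,-1,-1,-1]
}}

```text
time: 7.45
position: [0.5908, -0.2154, 0.0543]
tool_rot: [3.132, 0.184, -0.001]
ft_force: [0.2, -0.2, 1.1]
grip_width: 0.006
```

>>> {"fn": "move_arm", "kwargs": {
  "dp": [
    [0,0,0],
    [0,0,0.2],
    [0,0,0.4],
    [0,0,0.5],
    [0,0,0.5]
  ],
  "turn": [0,0,0,0,0],
  "jaw": [-1,-1,-1,-1,-1]
}}

```text
time: 7.95
position: [0.5912, -0.2053, 0.0388]
tool_rot: [-3.134, -0.202, 0.002]
ft_force: [-0.4, 0.4, -0.5]
grip_width: 0.005
```

>>> {"fn": "move_arm", "kwargs": {
  "dp": [
    [0,0,0.05],
    [0,0,0.1],
    [0,0,0.15],
    [0,0,0.15]
  ],
  "turn": [0,0,0,0],
  "jaw": [-1,-1,-1,-1]
}}

```text
time: 8.35
position: [0.5917, -0.2064, 0.0351]
tool_rot: [-3.135, -0.2, 0.0]
ft_force: [-0.7, 0.3, 0.1]
grip_width: 0.009
```

>>> {"fn": "move_arm", "kwargs": {
  "dp": [
    [0,0,0.05],
    [0,0,0.05]
  ],
  "turn": [0,0],
  "jaw": [-1,-1]
}}

```text
time: 8.55
position: [0.5919, -0.2064, 0.0337]
tool_rot: [3.135, 0.2, 0.0]
ft_force: [0.9, -1.5, -0.0]
grip_width: 0.005
```

>>> {"fn": "move_arm", "kwargs": {
  "dp": [
    [0,0,0.03],
    [0,0,0.03]
  ],
  "turn": [0,0],
  "jaw": [-1,-1]
}}

```text
time: 8.75
position: [0.5919, -0.2064, 0.0334]
tool_rot: [3.135, 0.2, 0.0]
ft_force: [-0.8, -0.3, 3.4]
grip_width: 0.007
```

>>> {"fn": "move_arm", "kwargs": {
  "dp": [
    [0,0,0.05],
    [0,0,0.05]
  ],
  "turn": [0,0],
  "jaw": [-1,-1]
}}

```text
time: 8.95
position: [0.592, -0.2065, 0.0332]
tool_rot: [3.134, 0.2, 0.0]
ft_force: [-4.6, 1.3, 10.7]
grip_width: 0.006
```

>>> {"fn": "move_arm", "kwargs": {
  "dp": [
    [0,0,0.04],
    [0,0,0.04]
  ],
  "turn": [0,0],
  "jaw": [-1,-1]
}}

```text
time: 9.15
position: [0.5921, -0.2065, 0.0332]
tool_rot: [3.134, 0.2, 0.0]
ft_force: [-6.7, 0.7, 16.8]
grip_width: 0.006
```

The right bolt is firm too, at 17 N. That leaves the left one.

>>> {"fn": "move_arm", "kwargs": {
  "dp": [
    [0,0,-0.7],
    [0,-1.5,-0.9],
    [0,-3,-0.9],
    [0,-4.5,-0.9],
    [0,-6,-0.9]
  ],
  "turn": [0,0,0,0,0],
  "jaw": [-1,-1,-1,-1,-1]
}}

```text
time: 9.65
position: [0.5686, -0.0263, 0.0571]
tool_rot: [3.135, 0.199, 0.001]
ft_force: [1.6, 0.2, -0.3]
grip_width: 0.004
```

>>> {"fn": "move_arm", "kwargs": {
  "dp": [
    [0,-1.5,0],
    [0,-2.6,0],
    [0,-2.6,0],
    [0,-2.6,0.2],
    [0,-2.6,0.4]
  ],
  "turn": [0,0,0,0,0],
  "jaw": [-1,-1,-1,-1,-1]
}}

```text
time: 10.15
position: [0.5593, 0.0479, 0.0445]
tool_rot: [3.134, 0.197, 0.0]
ft_force: [0.3, 0.1, 0.2]
grip_width: 0.008
```

>>> {"fn": "move_arm", "kwargs": {
  "dp": [
    [0,-0.05,0.1],
    [0,-0.05,0.2],
    [0,-0.05,0.2],
    [0,-0.05,0.25]
  ],
  "turn": [0,0,0,0],
  "jaw": [-1,-1,-1,-1]
}}

```text
time: 10.55
position: [0.5591, 0.0506, 0.0377]
tool_rot: [3.135, 0.199, 0.0]
ft_force: [1.2, -0.9, 0.1]
grip_width: 0.003
```

>>> {"fn": "move_arm", "kwargs": {
  "dp": [
    [0,0,0.05],
    [0,0,0.05]
  ],
  "turn": [0,0],
  "jaw": [-1,-1]
}}

```text
time: 10.75
position: [0.5588, 0.0509, 0.036]
tool_rot: [3.135, 0.2, -0.0]
ft_force: [-0.4, -0.5, -0.4]
grip_width: 0.003
```

>>> {"fn": "move_arm", "kwargs": {
  "dp": [
    [0,0,0.05],
    [0,0,0.05]
  ],
  "turn": [0,0],
  "jaw": [-1,-1]
}}

```text
time: 10.95
position: [0.5588, 0.051, 0.0345]
tool_rot: [3.135, 0.2, -0.0]
ft_force: [-0.6, -0.2, 0.1]
grip_width: 0.004
```

>>> {"fn": "move_arm", "kwargs": {
  "dp": [
    [0,0,0.05],
    [0,0,0.05]
  ],
  "turn": [0,0],
  "jaw": [-1,-1]
}}

```text
time: 11.15
position: [0.559, 0.0511, 0.0331]
tool_rot: [3.135, 0.2, 0.0]
ft_force: [0.0, -0.2, 1.3]
grip_width: 0.008
```

>>> {"fn": "move_arm", "kwargs": {
  "dp": [
    [0,0,0.05],
    [0,0,0.05]
  ],
  "turn": [0,0],
  "jaw": [-1,-1]
}}

```text
time: 11.35
position: [0.559, 0.0511, 0.0317]
tool_rot: [3.135, 0.2, 0.0]
ft_force: [0.4, 0.3, 1.2]
grip_width: 0.007
```

>>> {"fn": "move_arm", "kwargs": {
  "dp": [
    [0,0,0.05],
    [0,0,0.05]
  ],
  "turn": [0,0],
  "jaw": [-1,-1]
}}

```text
time: 11.55
position: [0.559, 0.051, 0.0301]
tool_rot: [3.135, 0.2, 0.0]
ft_force: [-0.1, 0.9, 1.8]
grip_width: 0.004
```

>>> {"fn": "move_arm", "kwargs": {
  "dp": [
    [0,0,0.05],
    [0,0,0.05]
  ],
  "turn": [0,0],
  "jaw": [-1,-1]
}}

```text
time: 11.75
position: [0.559, 0.051, 0.0285]
tool_rot: [-3.135, -0.2, -0.0]
ft_force: [0.3, 0.6, 0.6]
grip_width: 0.009
```

It gives 5 mm under light force, so the left bolt is the loose one. I'll push it to the stop.

>>> {"fn": "move_arm", "kwargs": {
  "dp": [
    [0,0,0.05],
    [0,0,0.1],
    [0,0,0.1]
  ],
  "turn": [0,0,0],
  "jaw": [-1,-1,-1]
}}

```text
time: 12.05
position: [0.559, 0.0511, 0.0257]
tool_rot: [3.135, 0.2, 0.0]
ft_force: [-0.3, 0.6, 3.4]
grip_width: 0.009
```

>>> {"fn": "move_arm", "kwargs": {
  "dp": [
    [0,0,0.05],
    [0,0,0.05]
  ],
  "turn": [0,0],
  "jaw": [-1,-1]
}}

```text
time: 12.25
position: [0.5591, 0.051, 0.0256]
tool_rot: [3.134, 0.2, 0.0]
ft_force: [-4.1, -0.2, 12.0]
grip_width: 0.005
```

>>> {"fn": "move_arm", "kwargs": {
  "dp": [
    [0,0,0.04],
    [0,0,0.04]
  ],
  "turn": [0,0],
  "jaw": [-1,-1]
}}

```text
time: 12.45
position: [0.5592, 0.051, 0.0255]
tool_rot: [3.134, 0.2, 0.0]
ft_force: [-6.8, -0.7, 19.3]
grip_width: 0.007
```

The left bolt moved from contact at 0.0337 m to the stop at 0.0255 m under 19 N. That is 8.2 mm, so it is fully dropped. Now I'll rise, open partway and move over the left tongue.

>>> {"fn": "move_arm", "kwargs": {
  "dp": [
    [0,0,-0.6],
    [0,0,-1.0],
    [-0.8,0,-1.1],
    [-1.6,0,-1.1],
    [-1.6,0,-1.1]
  ],
  "turn": [0,0,0,0,0],
  "jaw": [-1,-1,-0.1,-0.1,-0.1],
  "grip_force": 25
}}

```text
time: 12.95
position: [0.5083, 0.0442, 0.0553]
tool_rot: [3.134, 0.2, -0.004]
ft_force: [0.1, -0.4, -0.4]
grip_width: 0.194
```

>>> {"fn": "move_arm", "kwargs": {
  "dp": [
    [0,0,0],
    [0,0,0],
    [0,0,0]
  ],
  "turn": [0,0,0],
  "jaw": [-0.1,-0.1,-0.1]
}}

```text
time: 13.25
position: [0.5119, 0.0451, 0.0559]
tool_rot: [-3.135, -0.2, -0.001]
ft_force: [0.5, -0.1, 0.1]
grip_width: 0.421
```

```bash
python3 - <<'E'
from h import *
s=ctrl.get_state(); w=ctrl.camera_info("wrist")
im=ctrl.get_image("wrist")[:,:,::-1].copy(); p=np.array(s["position"]); r=R.from_rotvec(s["tool_rot"])
print(p,s["ft_force"],s["grip_width"],np.degrees(np.arctan2(r.as_matrix()[1,0],r.as_matrix()[0,0])))
for o in [[0,0,0],[0,0,-.032]]: print(o,proj(w,p+r.apply(o)).round(1))
ux=np.array([np.cos(np.radians(7.3)),np.sin(np.radians(7.3)),0]); b=np.array([.559,.0505,0])
for n,o,z in [("boltL",0,.058),("tongue",-.048,.052),("end",-.063,.052),("hinge",.028,.05)]: print(n,(b+o*ux+[0,0,z]).round(4),proj(w,b+o*ux+[0,0,z]).round(1))
sc=ctrl.get_image("scene")[:,:,::-1]
cv2.imwrite("pics/w5raw.png",im)
for t in ["cap_left_tongue"]:
    for d in ctrl.look_for("wrist",t): print(t,round(d["confidence"],2),np.round(d["rect"],1))
v=np.hstack([cv2.resize(im[100:400,170:470],(450,450)),cv2.resize(cv2.convertScaleAbs(sc[175:255,270:332],alpha=1.3),(349,450),interpolation=cv2.INTER_CUBIC)])
cv2.imwrite("pics/z5.png",v)
E
```

```text
[0.51191744 0.04512802 0.05590405] [ 0.54233902 -0.14961687  0.14965485] 0.42133786622572517 7.296318762849811
[0, 0, 0] [[319.6 235.4]]
[0, 0, -0.032] [[319.3 256.7]]
boltL [0.559  0.0505 0.058 ] [[320.7 156.7]]
tongue [0.5114 0.0444 0.052 ] [[320.7 234.1]]
end [0.4965 0.0425 0.052 ] [[320.7 256.9]]
hinge [0.5868 0.0541 0.05  ] [[320.7 104.9]]
cap_left_tongue 0.58 [320.2 175.3 104.7 161. ]
```

View pics/z5.png

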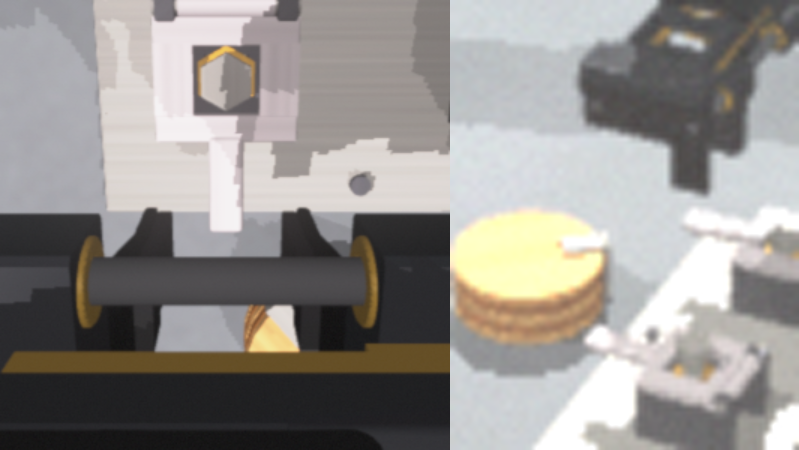

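The wrist view shows the open fingers straddling the tongue: inner faces near columns 285 and 359, tongue centred at 321. The parallax confirms the tip is about 32 mm above the reported TCP. The left bolt head (321,153) now sits low in its cap. I'm lowering the fingers around the tongue.

>>> {"fn": "move_arm", "kwargs": {
  "dp": [
    [0.03,0,0.5],
    [0.03,0,1.0],
    [0.03,0,1.4],
    [0.03,0,1.6],
    [0.03,0,1.7]
  ],
  "turn": [0,0,0,0,0],
  "jaw": [-0.1,-0.1,-0.1,-0.1,-0.1]
}}

```text
time: 13.9
position: [0.5112, 0.0451, 0.0036]
tool_rot: [-3.135, -0.2, 0.003]
ft_force: [-0.2, -0.2, 0.2]
grip_width: 0.447
```

>>> {"fn": "move_arm", "kwargs": {
  "dp": [
    [0,0,0.05],
    [0,0,0.1],
    [0,0,0.15],
    [0,0,0.15]
  ],
  "turn": [0,0,0,0],
  "jaw": [-0.1,-0.1,-0.1,-0.1]
}}

```text
time: 14.3
position: [0.5123, 0.045, 0.0006]
tool_rot: [3.135, 0.2, 0.001]
ft_force: [0.2, 0.0, -0.4]
grip_width: 0.45
```

>>> {"fn": "move_arm", "kwargs": {
  "dp": [
    [0,0,0],
    [0,0,0],
    [0,0,0],
    [0,0,0],
    [0,0,0]
  ],
  "turn": [0,0,0,0,0],
  "jaw": [-1,-1,-1,-1,-1],
  "grip_force": 25
}}

```text
time: 14.8
position: [0.5121, 0.0454, 0.0005]
tool_rot: [-3.135, -0.2, -0.0]
ft_force: [0.1, 0.6, 0.2]
grip_width: 0.158
```

The tongue is gripped at 13.7 mm, against its 14 mm width. Now I'll lift along the arc (radius about 77 mm).

>>> {"fn": "move_arm", "kwargs": {
  "dp": [
    [0.014,0,-0.27],
    [0.056,0,-0.53],
    [0.126,0,-0.79],
    [0.22,0,-1.04],
    [0.34,0,-1.28]
  ],
  "turn": [0,0,0,0,0],
  "jaw": [-1,-1,-1,-1,-1]
}}

```text
time: 15.3
position: [0.5218, 0.0466, 0.0393]
tool_rot: [-3.135, -0.2, 0.002]
ft_force: [1.7, 2.7, -5.1]
grip_width: 0.157
```

>>> {"fn": "move_arm", "kwargs": {
  "dp": [
    [0,0,0],
    [0,0,0]
  ],
  "turn": [0,0],
  "jaw": [-1,-1]
}}

```text
time: 15.5
position: [0.5218, 0.0466, 0.039]
tool_rot: [-3.135, -0.2, 0.001]
ft_force: [-3.6, 2.4, 0.0]
grip_width: 0.157
```

>>> {"fn": "move_arm", "kwargs": {
  "dp": [
    [0.146,0,-0.226],
    [0.315,0,-0.435],
    [0.505,0,-0.624],
    [0.714,0,-0.794],
    [0.94,0,-0.94]
  ],
  "turn": [0,0,0,0,0],
  "jaw": [-1,-1,-1,-1,-1]
}}

```text
time: 16.0
position: [0.5499, 0.0502, 0.0673]
tool_rot: [-3.135, -0.2, 0.003]
ft_force: [-3.7, 2.0, -4.3]
grip_width: 0.154
```

>>> {"fn": "move_arm", "kwargs": {
  "dp": [
    [0,0,0],
    [0,0,0],
    [0,0,0]
  ],
  "turn": [0,0,0],
  "jaw": [-1,-1,-1]
}}

```text
time: 16.3
position: [0.5509, 0.0504, 0.0677]
tool_rot: [-3.135, -0.2, -0.002]
ft_force: [-3.8, 3.9, 1.2]
grip_width: 0.156
```

```bash
python3 - <<'E'
from h import *
s=ctrl.get_state(); print(s["time"],s["position"],s["ft_force"],s["grip_width"])
im=ctrl.get_image("wrist")[:,:,::-1]; sc=ctrl.get_image("scene")[:,:,::-1]
v=np.hstack([cv2.resize(im[40:400,140:500],(400,400)),cv2.resize(cv2.convertScaleAbs(sc[165:265,250:350],alpha=1.2),(400,400),interpolation=cv2.INTER_CUBIC)])
cv2.imwrite("pics/z6.png",v)
E
```

```text
16.3 [0.55088788 0.05035197 0.067664  ] [-3.81979659  3.89034658  1.15058817] 0.15618719473382875
```

View pics/z6.png

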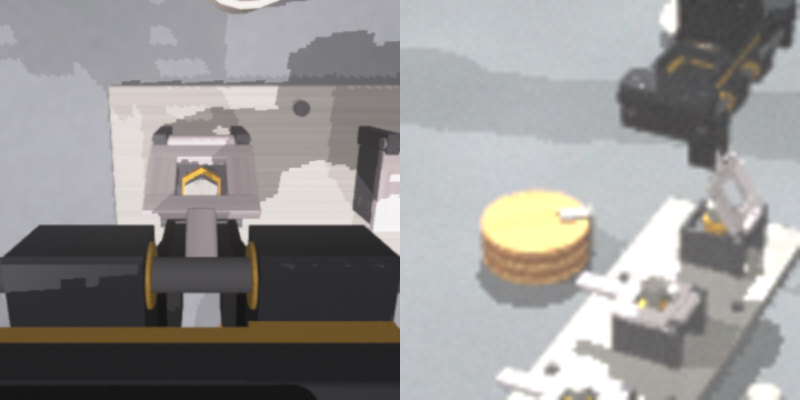

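The left cap stands steeply open with its tongue between the pads, the middle and right caps are flat, and the coasters have not moved. The tool's displacement (39 mm back, 67 mm up) corresponds to about 60°. I'm handing in.

```bash
python3 -c "
from bench import ctrl
print(ctrl.close_job())"
```

```text
the job is handed in; nothing more can be done
None
```

The loose bolt was the left one. It is pushed right down, and its cap was held open in the gripper at about 60° when I handed the job in, about 16 s into the 45 s allowed.

- **Tapping:** The middle and right bolts held firm, giving about 0.5 mm at 15–17 N. The left bolt sank 8.2 mm under light force and stopped hard at 19 N, so it is fully dropped.
- **Lifting:** I gripped the left tongue at 13.7 mm, against its 14 mm width, with 25 N. I then swung the tool 39 mm back and 67 mm up along the hinge arc, which is where the 60° figure comes from. I did not measure the angle separately.
- **Last checks:** The grip still read 13.6 mm with about 5 N at the wrist. The last pictures show the left cap steeply open in the pads, the middle and right caps shut and the coasters unmoved. I did not look at the other bystanders again after the start.
- **Disagreements:**
  - The fingertips were really about 32 mm above the reported tool point. Both the pictures and the contact heights showed this, and I corrected for it.
  - The bolts also sat about 2 mm further from the robot than my first estimate, which made no difference to the taps or the grip.

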